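Index a check source under the detector of a sample changer

ROBOT

A 7-joint arm with a two-finger parallel gripper is mounted at the origin on a cart in front of the work surface, level with it; the furniture and walls round the work are solid. World frame = base frame: x ahead of the robot, y to its left, z up, the work surface at z = 0. Lengths are in m, angles in rad, forces in N, time in s.
With the tool pointing down it reaches from about 0.4 to 0.85 m from the base axis. Payload 10.4 kg.
Tool frame: the origin (TCP) lies at the very end of the fingers, on their centre line; the grasp point (between the pads) lies 19 mm behind it (manip.grip_point_offset is the distance from the TCP to the grasp point, in m); z points along the fingers, y is the line along which they close (so a half turn about z gives the same grasp; the last joint's range is limited). The gripper opens to 85 mm and grips with 20 to 120 N. Pads are 22 mm wide; open, the fingers measure 114 mm over their backs; the gripper's body (76 mm by 85 mm) begins 54 mm behind the grasp point. The pads swing forward as they close: fully open they stand 13 mm farther back than shut.
Start: joints at [-1.152, 0.332, -0.065, 1.46, 0.022, 1.35, -0.088], TCP at [0.267, 0.565, 0.231] pointing down, gripper open.
Joint ranges: [-2.6, 2.6], [-0.5, 2.12], [-1.47, 1.34], [0.16, 2.42], [-1.27, 4.41], [0.06, 2.06], [-2.6, 2.6]. Speed limits (rad/s): [2.22, 2.22, 2.79, 2.79, 3.14, 3.14, 3.14].

INTERFACE

Orientations are given as a unit quaternion [x, y, z, w].
In Python, from workcell import manip gives the robot as it stands. The module is installed in compiled form; this text tells all that it offers.
- The arm moves only by the shell command python3 -m inch 'ROWS' [OPENING] [FORCE]. ROWS is JSON, a list of rows, each a list of 2 entries, a list of its own where there are three numbers: the shift along the tool's x, y, z each as a share of 0.08 m, from -1 to 1, then the turn, a rotation vector about the tool's x, y, z each as a share of 45 degrees, from -1 to 1. A call has exactly 10 rows; each row is the pose to reach, as a shift and turn from the pose commanded when the call began, along the tool's axes at that moment; what a row does not reach only later rows make up. A row lasts 1/10 s, in which the tool goes at most 50 mm and 8.59 degrees, less where a joint would pass 70% of its speed; a pose out of reach is approached as far as the arm can. A call with a number of a shift or a turn outside -1 to 1 is refused whole. A call with a gripper value outside its range is refused whole. OPENING is the opening, from 0 (shut) to 1 (fully open), set as the call begins (- or left out, the last holds). The fingers move at their own pace and stop on an object; FORCE is the grip in N (left out, the last holds). Time passes only in rows, so rows that repeat a pose let the fingers close, or fill a call up. It gives the time, the measured TCP pose, the force, the opening and the grip force at its end, in the units of the state.
- manip.get_obs(): the state, without advancing time (a new reading comes with each control period).
- manip.camera(name): name is "scene" or "top"; returns the picture (384x512x3 uint8, red, green, blue); there is no depth.
- manip.camera_params(name): a dict with "fov_y" (degrees; the focal length in pixels is half the picture's height over the tangent of half this angle, whatever the lens; pixels are square), "cx", "cy" (the principal point, pixels), "k1" (the pictures are not rectified: a ray, as slopes to the right and down, at radius r is drawn at 1 + k1 r^2 times it, then the intrinsics apply), "camera_from_world" (4x4, takes a point from world to camera coordinates). Camera axes: x right, y up, looking along -z (the intrinsics and any distortion apply to the point x, -y, -z); pixel columns grow to the right and rows downward; lengths in m; the calibration is good to about 2 mm. A picture is of the moment at which its call begins. camera_params takes no time and is no camera call.
- manip.hand_in(): hands the job in; it is judged then, once.
The state is a dict: "clock": time; "joint_pos": joint angles; "joint_velocities": joint speeds; "tau": joint torques, N m; "position": TCP position; "ee_rot": TCP orientation; "ft_force": force on the tool from outside, world axes, zero at the start; "torque": the same for the moment, N m; "grip_width": opening from 0.0 (shut) to 1.0 (fully open); "grasp_force": force on a finger pad.
Only numpy, scipy, OpenCV 4.12 (cv2) and the standard library are available. Lean on these libraries where they do the work, as an engineer would, in place of code of your own. Each camera call takes 0.05 s, during which the arm holds its last target. There are 200 camera calls.

TASK

Lay the blue check disc flat in the empty orange-ringed well of the sample wheel, then turn the wheel until that well clicks into place right under the detector head, and finally swing the red-knobbed lock lever in towards the wheel until its tooth is fully home in the rim slot. Leave the yellow disc, the vial and the jar where they are and do not knock the detector.

Things in the scene. Friction and masses are not known exactly. Their poses are not given: they have to be found in the camera images.
- changer: manual sample changer, fixed to the table: round grey base 276 mm across, 18 mm high, with a six-lobed aluminium wheel 240 mm across, its top 38 mm above the table, six wells at 84 mm radius (five hold steel dishes). Origin on the wheel's axis at table height; x points to the detector, z up.
- wheel (a joint): turn of the sample wheel (rad, anticlockwise from above, endless); 0 or any multiple of 2 pi when the orange-ringed well is under the detector. A spring roller drops into the rim's valleys 1.047 rad apart: it pulls the wheel in from within about 0.3 rad and takes about 0.5 N m to climb out of.
- open_well (a point): centre of the floor of the empty, orange-ringed well, 33 mm above the table: a round recess 31 mm wide, 5 mm deep, mouth chamfered to 34 mm
- wheel_grip (a point): centre of the black bar grip on the wheel's axis, turning with the wheel: 66 x 16 mm, 54 to 80 mm above the table; its x axis is the bar's length and points to the orange-ringed well (orange line on that end)
- detector_window (a point): centre of the detector head's window, which faces down 12 mm above the wheel's top. The head is a steel drum 52 mm across, its top 79 mm above the table with its arm, on a post outside the wheel's rim
- lock (a joint): lock lever angle (rad) about its vertical hinge: 0 fully home (tooth in a rim slot), 0.45 fully open; stays where it is left. The tooth enters only when the wheel stands in a detent.
- lock_knob (a point): middle of the red knob on the end of the lock lever, 20 mm thick, 56 to 84 mm above the table on a thin stem; 107 mm from the hinge
- lock_hinge (a point): vertical hinge axis of the lock lever; the lever turns clockwise from above to close
- blue_disc: blue plastic check-source disc, 25 mm across, 6 mm thick, lying on the table; origin at the centre of its underside
- yellow_disc: yellow check-source disc of the same size, not to be used; origin at the centre of its underside
- vial: clear vial with black cap, 28 mm across, 63 mm high, standing on the table; origin at the centre of its underside
- jar: orange sample jar with white cap, 54 mm across, 58 mm high; origin at the centre of its underside
- detector: the detector head with arm and post (origin and axes as the changer's)

How it is judged:
By the outcome, as a careful person would: the job done as asked, in the order asked, and still so for the second after the job is handed in, with the robot touching nothing.
It also fails if it takes over 69 s, if anything falls off the work surface, if the arm or the gripper's body presses on something with over 40 N, if the wrist force passes 120 N, or if a joint passes its speed limit or range.

## Working session

There is one attempt and no reset: what is moved stays moved. The work goes in short steps, Python scripts to look and compute and a shell command to move; the robot and the scene stay as the last step left them, time stands still between calls to the robot, and variables do not carry over. Pictures are saved under pics/ and viewed, at most 10 in all, crops included, and the job is handed in when it is done.

```bash
mkdir -p pics; python3 - <<'E'
from workcell import manip
import cv2
for n in("scene","top"):
    cv2.imwrite(f"pics/{n}0.png",manip.camera(n)[:,:,::-1]); p=manip.camera_params(n); print(n,p)
o=manip.get_obs();print(o["clock"],o["position"],o["ee_rot"],manip.grip_point_offset)
E
```

```text
scene {'fov_y': 43.11922163004558, 'cx': 253.86930064151767, 'cy': 192.97125779374613, 'k1': -0.11499512739086229, 'camera_from_world': array([[-0.8015163 , -0.59795579, -0.00452655,  0.50774569],
       [ 0.303424  , -0.41321742,  0.85859492, -0.17552861],
       [-0.51527226,  0.68680436,  0.51263463, -1.33850907],
       [ 0.        ,  0.        ,  0.        ,  1.        ]])}
top {'fov_y': 44.89462753599408, 'cx': 256.4180777115831, 'cy': 196.5264762497616, 'k1': -0.05610033106531518, 'camera_from_world': array([[-9.84344070e-03, -9.99950106e-01, -1.70073152e-03,
         1.55392649e-01],
       [ 9.78882762e-01, -9.98332539e-03,  2.04178527e-01,
        -5.47989224e-01],
       [-2.04185319e-01,  3.45002459e-04,  9.78932192e-01,
        -1.23442193e+00],
       [ 0.00000000e+00,  0.00000000e+00,  0.00000000e+00,
         1.00000000e+00]])}
0.1 [0.26708836 0.56467781 0.23059067] [ 2.19107338e-01  9.75700555e-01 -6.23077346e-04 -1.14412547e-04] 0.0187
```

View pics/top0.png

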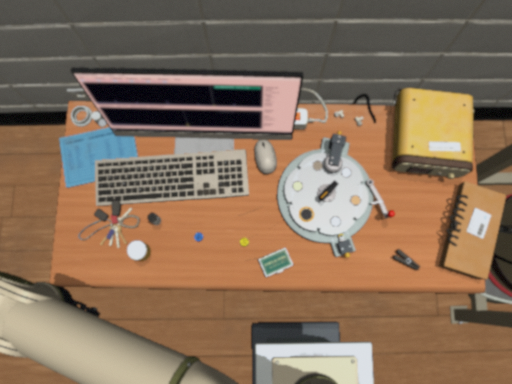

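View pics/scene0.png

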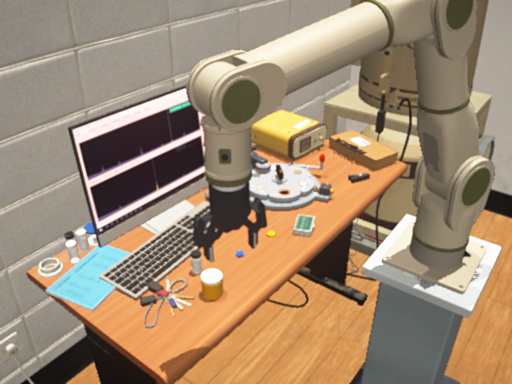

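The top view shows the blue disc at about (198,237), the yellow at (244,241), the wheel centre at (326,195), the orange well at (306,214), the detector at (337,150) and the red knob at (391,213). In the scene view the gripper is over the left side of the table, near the vial.

```bash
cat > h.py <<'E'
import numpy as np,cv2
from workcell import manip
def K(p): f=192/np.tan(np.radians(p["fov_y"]/2)); return np.array([[f,0,p["cx"]],[0,f,p["cy"]],[0,0,1.]])
def ray(n,uv):
    p=manip.camera_params(n); M=np.array(p["camera_from_world"])
    x,y=cv2.undistortPoints(np.array([[uv]],float),K(p),np.array([p["k1"],0,0,0.]))[0,0]
    R=M[:3,:3]; return -R.T@M[:3,3], R.T@np.array([x,-y,-1.])
def plane(n,uv,z): c,d=ray(n,uv); return c+d*(z-c[2])/d[2]
def proj(n,P):
    p=manip.camera_params(n); M=np.array(p["camera_from_world"]); q=M[:3,:3]@np.array(P)+M[:3,3]
    x,y=q[0]/-q[2],-q[1]/-q[2]; s=1+p["k1"]*(x*x+y*y); k=K(p); return np.array([k[0,0]*x*s+k[0,2],k[1,1]*y*s+k[1,2]])
def blobs(im,lo,hi,roi,mn=4):
    h=cv2.cvtColor(im,cv2.COLOR_RGB2HSV); m=cv2.inRange(h,lo,hi); k=np.zeros_like(m);a,b,c,d=roi;k[b:d,a:c]=1
    n,_,s,c=cv2.connectedComponentsWithStats(m*k); return [(c[i].round(1).tolist(),int(s[i,4]),s[i,:4].tolist()) for i in range(1,n) if s[i,4]>=mn]
E
python3 - <<'E'
from h import *
im=manip.camera("top")
cv2.imwrite("pics/top1.png",cv2.resize(im[125:260,265:405],None,fx=5,fy=4.4*5/4.4,interpolation=cv2.INTER_CUBIC)[:600,:,::-1])
B=blobs(im,(105,150,80),(128,255,255),(170,215,260,260));Y=blobs(im,(24,150,120),(34,255,255),(170,215,260,260));R=blobs(im,(0,200,110),(4,255,255),(360,190,410,230))
O=blobs(im,(8,150,120),(20,255,255),(280,165,372,230))
for n,L,z in(("B",B,.006),("Y",Y,.006),("R",R,.07),("O",O,.038)):
    for l in L: print(n,l,plane("top",l[0],z).round(4))
E
```

```text
B ([198.0, 236.5], 26, [196, 234, 5, 6]) [0.4457 0.3171 0.006 ]
Y ([243.8, 241.6], 57, [240, 238, 9, 8]) [0.43   0.1869 0.006 ]
R ([390.3, 213.4], 13, [389, 211, 4, 6]) [ 0.4958 -0.2164  0.07  ]
O ([323.5, 194.5], 16, [321, 192, 6, 6]) [ 0.5573 -0.0396  0.038 ]
```

View pics/top1.png

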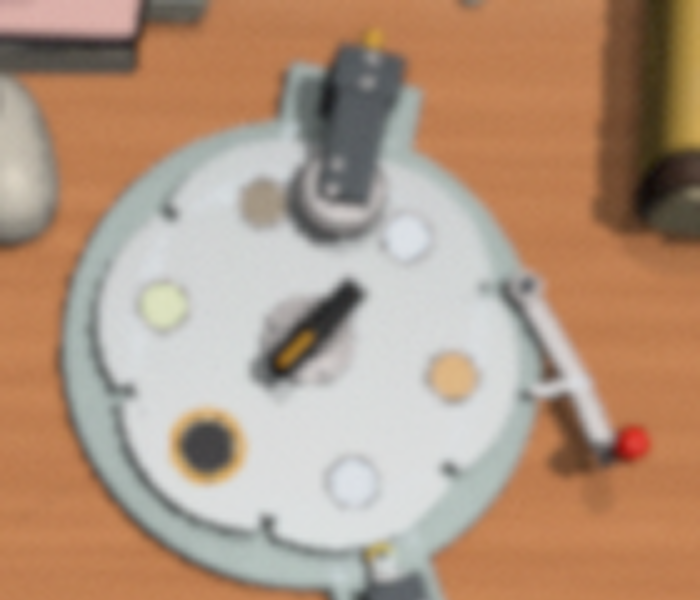

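The zoom shows the wheel: orange well at (306.6,214), the other five wells, the grip bar with its orange line towards the well, the drum at about (332,164), the hinge at about (370,182), and the lever and knob open at (391,213).

```bash
python3 - <<'E'
from h import *
f=lambda a,b,z: plane("top",(265+a/5-.4,125+b/5-.4),z)
W=[f(a,b,.038)[:2] for a,b in((208,445),(163,306),(263,203),(408,238),(452,376),(353,482))]
c=np.mean(W,0);print("c",c.round(4)); 
for w in W: d=w-c;print(w.round(4),np.hypot(*d).round(4),np.degrees(np.arctan2(d[1],d[0])).round(1))
for n,a,b,z in(("drum",338,200,.055),("drumtop",338,190,.079),("arm end",365,55,.079),("roller",385,565,.03),("hinge",525,287,.045),("knob",630,443,.07),("knobstem",603,453,.05),("gripA",360,287,.08),("gripB",270,368,.08)):
    p=f(a,b,z)[:2];d=p-c;print(n,p.round(4),np.hypot(*d).round(4),np.degrees(np.arctan2(d[1],d[0])).round(1))
print(np.linalg.norm(f(525,287,.045)-f(630,443,.045)))
im=manip.camera("scene")
for n,L in(("B",blobs(im,(105,150,60),(128,255,255),(200,235,300,270))),("R",blobs(im,(0,180,110),(4,255,255),(300,130,350,200)))):print(n,L)
print(proj("scene",(.4457,.3171,.006)),proj("scene",(.4958,-.2164,.07)))
E
```

```text
c [ 0.5623 -0.0474]
[0.5032 0.011 ] 0.0832 135.3
[0.5833 0.034 ] 0.0841 75.6
[ 0.6432 -0.025 ] 0.084 15.5
[ 0.6218 -0.1072] 0.0843 -45.2
[ 0.5411 -0.1281] 0.0834 -104.7
[ 0.4814 -0.0694] 0.0839 -164.8
drum [ 0.6399 -0.0652] 0.0795 -12.9
drumtop [ 0.6389 -0.0614] 0.0778 -10.3
arm end [ 0.7176 -0.0801] 0.1587 -11.9
roller [ 0.4356 -0.0867] 0.1327 -162.8
hinge [ 0.5907 -0.1709] 0.1267 -77.1
knob [ 0.4963 -0.2173] 0.1822 -111.2
knobstem [ 0.4942 -0.2076] 0.1741 -113.0
gripA [ 0.5832 -0.0709] 0.0314 -48.3
gripB [ 0.5383 -0.0196] 0.0368 130.8
0.10496858503995282
B [([239.6, 253.7], 23, [237, 252, 6, 5])]
R [([321.7, 157.7], 22, [320, 155, 4, 7])]
[239.78253593 252.79453321] [321.84512227 157.645161  ]
```

```bash
cat > to.py <<'E'
import sys,numpy as np
from scipy.spatial.transform import Rotation as R
from workcell import manip
o=manip.get_obs(); r=R.from_quat(o["ee_rot"]); t=list(map(float,sys.argv[1:]))
print("clk",o["clock"],"p",np.round(o["position"],4),"j",np.round(o["joint_pos"],2),"F",np.round(o["ft_force"],1),"w",round(o["grip_width"],3),"g",o["grasp_force"])
print("shift units",(r.inv().apply(np.array(t[:3])-o["position"])/.08).round(3))
M=r.as_matrix(); print("yaw of y now",np.degrees(np.arctan2(M[1,1],M[0,1])).round(2))
if len(t)>3:
    a=np.radians(t[3]); y=np.array([np.cos(a),np.sin(a),0]); z=np.array([0,0,-1.]); T=R.from_matrix(np.c_[np.cross(y,z),y,z])
    print("turn units",((r.inv()*T).as_rotvec(degrees=True)/45).round(3))
E
python3 to.py .4457 .3171 .06 64.7
```

```text
clk 0.2 p [0.2672 0.5648 0.2309] j [-1.15  0.33 -0.06  1.46  0.02  1.35 -0.09] F [0.  1.3 0.2] w 0.999 g 0.0
shift units [-3.341 -1.843  2.137]
yaw of y now 64.69
turn units [-0.001 -0.    -0.   ]
```

```bash

python3 -m inch '[[[-0.1,-0.06,0.03],[0,0,0]],[[-0.3,-0.18,0.1],[0,0,0]],[[-0.5,-0.3,0.2],[0,0,0]],[[-0.7,-0.4,0.3],[0,0,0]],[[-0.9,-0.5,0.4],[0,0,0]],[[-1,-0.6,0.5],[0,0,0]],[[-1,-0.6,0.5],[0,0,0]],[[-1,-0.6,0.5],[0,0,0]],[[-1,-0.6,0.5],[0,0,0]],[[-1,-0.6,0.5],[0,0,0]]]' 0.45 30
python3 -m inch '[[[-0.2,-0.1,0.05],[0,0,0]],[[-0.4,-0.2,0.1],[0,0,0]],[[-0.6,-0.3,0.2],[0,0,0]],[[-0.8,-0.4,0.3],[0,0,0]],[[-1,-0.5,0.4],[0,0,0]],[[-1,-0.6,0.5],[0,0,0]],[[-1,-0.6,0.5],[0,0,0]],[[-1,-0.6,0.5],[0,0,0]],[[-1,-0.6,0.5],[0,0,0]],[[-1,-0.6,0.5],[0,0,0]]]'
python3 to.py .4457 .3171 .04 64.7
```

```text
clock: 1.2
position: [0.3184, 0.4883, 0.1917]
ee_rot: [0.218, 0.976, 0.0, -0.0]
ft_force: [-0.6, 0.2, 0.1]
grip_width: 0.451
grasp_force: 0.0
clock: 2.2
position: [0.3704, 0.4108, 0.1518]
ee_rot: [0.219, 0.976, 0.0, 0.0]
ft_force: [-0.5, -0.3, -0.4]
grip_width: 0.451
grasp_force: 0.0
clk 2.2 p [0.3704 0.4108 0.1518] j [-0.94  0.23  0.02  1.76 -0.01  1.15  0.21] F [-0.5 -0.3 -0.4] w 0.451 g 0.0
shift units [-1.35  -0.659  1.396]
yaw of y now 64.76
turn units [ 0.001 -0.     0.001]
```

```bash

python3 -m inch '[[[-0.2,-0.1,0.05],[0,0,0]],[[-0.4,-0.2,0.1],[0,0,0]],[[-0.6,-0.3,0.2],[0,0,0]],[[-0.8,-0.4,0.3],[0,0,0]],[[-1,-0.5,0.4],[0,0,0]],[[-1,-0.6,0.5],[0,0,0]],[[-1,-0.66,0.5],[0,0,0]],[[-1,-0.66,0.5],[0,0,0]],[[-1,-0.66,0.5],[0,0,0]],[[-1,-0.66,0.5],[0,0,0]]]'
python3 -m inch '[[[-0.2,0,0.05],[0,0,0]],[[-0.35,0,0.2],[0,0,0]],[[-0.35,0,0.4],[0,0,0]],[[-0.35,0,0.6],[0,0,0]],[[-0.35,0,0.8],[0,0,0]],[[-0.35,0,0.9],[0,0,0]],[[-0.35,0,0.9],[0,0,0]],[[-0.35,0,0.9],[0,0,0]],[[-0.35,0,0.9],[0,0,0]],[[-0.35,0,0.9],[0,0,0]]]'
python3 to.py .4457 .3171 .003 64.7
python3 - <<'E'
from h import *
im=manip.camera("scene"); u,v=map(int,proj("scene",(.4457,.3171,.03)))
cv2.imwrite("pics/s2.png",cv2.resize(im[v-45:v+35,u-50:u+50],None,fx=6,fy=6,interpolation=cv2.INTER_CUBIC)[:,:,::-1])
E
```

```text
clock: 3.2
position: [0.4203, 0.3289, 0.1119]
ee_rot: [0.219, 0.976, 0.001, 0.0]
ft_force: [0.3, 0.2, 0.2]
grip_width: 0.451
grasp_force: 0.0
clock: 4.2
position: [0.4463, 0.3163, 0.04]
ee_rot: [0.219, 0.976, 0.001, 0.0]
ft_force: [-0.5, -0.5, -0.1]
grip_width: 0.448
grasp_force: 0.0
clk 4.2 p [0.4463 0.3163 0.04  ] j [-0.78  0.35  0.09  1.87 -0.04  0.92  0.46] F [-0.5 -0.5 -0.1] w 0.448 g 0.0
shift units [0.011 0.006 0.463]
yaw of y now 64.69
turn units [ 0.002  0.001 -0.   ]
```

View pics/s2.png

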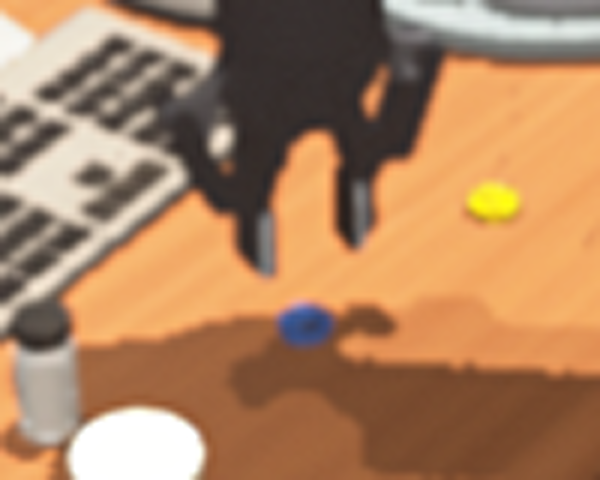

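The fingers stand centred above the blue disc, at about (305,325) in the crop, with the vial and the yellow disc well clear.

```bash

python3 -m inch '[[[0,0,0.1],[0,0,0]],[[0,0,0.2],[0,0,0]],[[0,0,0.3],[0,0,0]],[[0,0,0.4],[0,0,0]],[[0,0,0.44],[0,0,0]],[[0,0,0.45],[0,0,0]],[[0,0,0.45],[0,0,0]],[[0,0,0.45],[0,0,0]],[[0,0,0.45],[0,0,0]],[[0,0,0.45],[0,0,0]]]' 0.38
python3 -m inch '[[[0,0,0.01],[0,0,0]],[[0,0,0.02],[0,0,0]],[[0,0,0.03],[0,0,0]],[[0,0,0.03],[0,0,0]],[[0,0,0.03],[0,0,0]],[[0,0,0.03],[0,0,0]],[[0,0,0.03],[0,0,0]],[[0,0,0.03],[0,0,0]],[[0,0,0.03],[0,0,0]],[[0,0,0.03],[0,0,0]]]'
```

```text
clock: 5.25
position: [0.446, 0.3161, 0.0036]
ee_rot: [0.219, 0.976, 0.0, 0.0]
ft_force: [-0.0, 0.1, -0.5]
grip_width: 0.375
grasp_force: 0.0
clock: 6.25
position: [0.4459, 0.3159, 0.0009]
ee_rot: [0.219, 0.976, 0.0, -0.0]
ft_force: [1.2, -0.4, -0.7]
grip_width: 0.38
grasp_force: 0.0
```

```bash

python3 -m inch '[[[0,0,0.01],[0,0,0]],[[0,0,0.02],[0,0,0]],[[0,0,0.03],[0,0,0]],[[0,0,0.03],[0,0,0]],[[0,0,0.03],[0,0,0]],[[0,0,0.03],[0,0,0]],[[0,0,0.03],[0,0,0]],[[0,0,0.03],[0,0,0]],[[0,0,0.03],[0,0,0]],[[0,0,0.03],[0,0,0]]]'

```

```text
clock: 7.25
position: [0.4459, 0.316, -0.0006]
ee_rot: [0.219, 0.976, 0.0, -0.0]
ft_force: [-4.0, -2.7, 13.5]
grip_width: 0.38
grasp_force: 6.5
```

```bash

python3 -m inch '[[[0,0,-0.05],[0,0,0]],[[0,0,-0.05],[0,0,0]],[[0,0,-0.05],[0,0,0]],[[0,0,-0.05],[0,0,0]],[[0,0,-0.05],[0,0,0]],[[0,0,-0.05],[0,0,0]],[[0,0,-0.05],[0,0,0]],[[0,0,-0.05],[0,0,0]],[[0,0,-0.05],[0,0,0]],[[0,0,-0.05],[0,0,0]]]' 0.2 30
python3 -m inch '[[[0,0,-0.05],[0,0,0]],[[0,0,-0.1],[0,0,0]],[[0,0,-0.2],[0,0,0]],[[0,0,-0.4],[0,0,0]],[[0,0,-0.6],[0,0,0]],[[0,0,-0.8],[0,0,0]],[[0,0,-1],[0,0,0]],[[0,0,-1],[0,0,0]],[[0,0,-1],[0,0,0]],[[0,0,-1],[0,0,0]]]'
python3 to.py .5032 .011 .12 -45.3
python3 - <<'E'
from h import *
o=manip.get_obs()
im=manip.camera("scene"); u,v=map(int,proj("scene",o["position"]))
cv2.imwrite("pics/s3.png",cv2.resize(im[v-40:v+30,u-40:u+40],None,fx=7,fy=7,interpolation=cv2.INTER_CUBIC)[:,:,::-1])
E
```

```text
clock: 8.25
position: [0.4459, 0.316, 0.0025]
ee_rot: [0.219, 0.976, 0.0, 0.0]
ft_force: [-0.7, 0.7, 0.7]
grip_width: 0.271
grasp_force: 29.4
clock: 9.25
position: [0.4455, 0.3156, 0.0818]
ee_rot: [0.219, 0.976, -0.0, -0.0]
ft_force: [-0.7, 0.0, -0.7]
grip_width: 0.273
grasp_force: 29.4
clk 9.25 p [0.4455 0.3156 0.0818] j [-0.78  0.29  0.09  1.85 -0.03  1.    0.45] F [-0.7  0.  -0.7] w 0.273 g 29.421821236610413
shift units [-2.28  -3.134 -0.475]
yaw of y now 64.69
turn units [-1.000e-03  1.000e-03  2.444e+00]
```

View pics/s3.png

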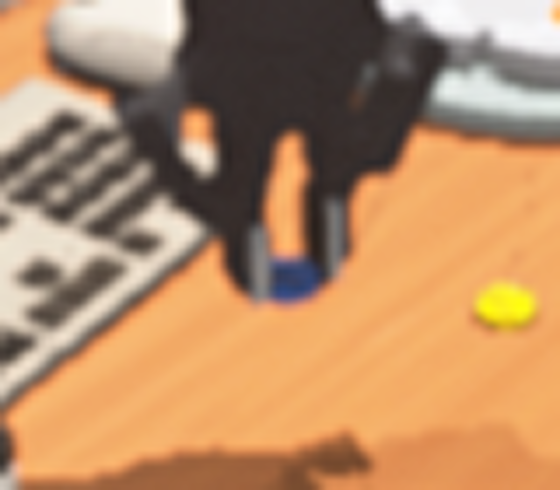

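The blue disc is held level between the fingertips, at about (290,280) in the crop.

```bash

python3 -m inch '[[[-0.05,-0.08,-0.05],[0,0,0]],[[-0.2,-0.25,-0.1],[0,0,0]],[[-0.35,-0.45,-0.2],[0,0,0]],[[-0.5,-0.7,-0.3],[0,0,0]],[[-0.7,-0.95,-0.3],[0,0,0]],[[-0.73,-1,-0.3],[0,0,0]],[[-0.73,-1,-0.3],[0,0,0]],[[-0.73,-1,-0.3],[0,0,0]],[[-0.73,-1,-0.3],[0,0,0]],[[-0.73,-1,-0.3],[0,0,0]]]'
python3 -m inch '[[[-0.15,-0.2,0],[0,0,0]],[[-0.3,-0.4,0],[0,0,0]],[[-0.45,-0.6,0],[0,0,0]],[[-0.6,-0.8,0],[0,0,0]],[[-0.7,-0.95,0],[0,0,0]],[[-0.73,-1,0],[0,0,0]],[[-0.73,-1,0],[0,0,0]],[[-0.73,-1,0],[0,0,0]],[[-0.73,-1,0],[0,0,0]],[[-0.73,-1,0],[0,0,0]]]'
python3 -m inch '[[[-0.15,-0.2,0],[0,0,0]],[[-0.3,-0.4,0],[0,0,0]],[[-0.45,-0.6,0],[0,0,0]],[[-0.6,-0.8,0],[0,0,0]],[[-0.7,-0.95,0],[0,0,0]],[[-0.73,-1,0],[0,0,0]],[[-0.73,-1,0],[0,0,0]],[[-0.73,-1,0],[0,0,0]],[[-0.73,-1,0],[0,0,0]],[[-0.73,-1,0],[0,0,0]]]'
python3 to.py .503 .0113 .06 64.7
```

```text
clock: 10.3
position: [0.4641, 0.2195, 0.1064]
ee_rot: [0.218, 0.976, 0.0, -0.0]
ft_force: [-0.3, 0.6, -0.1]
grip_width: 0.267
grasp_force: 29.4
clock: 11.3
position: [0.4829, 0.1221, 0.1065]
ee_rot: [0.219, 0.976, 0.0, -0.0]
ft_force: [-0.4, -0.7, 0.2]
grip_width: 0.272
grasp_force: 29.4
clock: 12.3
position: [0.5016, 0.0248, 0.1065]
ee_rot: [0.219, 0.976, 0.0, -0.0]
ft_force: [-0.1, 0.0, 0.0]
grip_width: 0.271
grasp_force: 29.5
clk 12.3 p [0.5016 0.0248 0.1065] j [-0.41  0.17  0.3   1.94 -0.06  1.03  1.04] F [-0.1  0.   0. ] w 0.271 g 29.451814591884613
shift units [-0.088 -0.146  0.581]
yaw of y now 64.75
turn units [ 0.    -0.     0.001]
```

```bash

python3 -m inch '[[[-0.04,-0.07,0],[0,0,0]],[[-0.09,-0.146,0.1],[0,0,0]],[[-0.09,-0.146,0.2],[0,0,0]],[[-0.09,-0.146,0.35],[0,0,0]],[[-0.09,-0.146,0.5],[0,0,0]],[[-0.09,-0.146,0.6],[0,0,0]],[[-0.09,-0.146,0.65],[0,0,0]],[[-0.09,-0.146,0.65],[0,0,0]],[[-0.09,-0.146,0.65],[0,0,0]],[[-0.09,-0.146,0.65],[0,0,0]]]'
python3 to.py .503 .0113 .041 64.7
python3 - <<'E'
from h import *
a=[]
for n in("scene","top"):
    im=manip.camera(n); u,v=map(int,proj(n,(.503,.0113,.05)))
    a.append(cv2.resize(im[v-30:v+30,u-30:u+30],(480,480),interpolation=cv2.INTER_CUBIC)[:,:400])
    if n=="scene": print(u,v,proj(n,(.503,.0113,.038)),blobs(im,(105,120,40),(130,255,255),(u-30,v-30,u+30,v+30)),blobs(im,(8,140,100),(22,255,255),(u-30,v-30,u+30,v+30)))
cv2.imwrite("pics/s4.png",np.hstack(a)[:,:,::-1])
E
```

```text
clock: 13.3
position: [0.5035, 0.0105, 0.055]
ee_rot: [0.219, 0.976, 0.0, 0.0]
ft_force: [0.2, -0.1, -0.5]
grip_width: 0.269
grasp_force: 29.5
clk 13.3 p [0.5035 0.0105 0.055 ] j [-0.38  0.25  0.3   1.98 -0.09  0.92  1.1 ] F [ 0.2 -0.1 -0.5] w 0.269 g 29.45158302783966
shift units [0.01  0.006 0.175]
yaw of y now 64.69
turn units [ 0.001  0.001 -0.   ]
284 188 [284.07248599 191.40907385] [([285.4, 185.9], 9, [284, 185, 4, 3])] [([269.5, 158.8], 14, [266, 158, 7, 3]), ([308.3, 160.6], 62, [303, 158, 11, 6]), ([311.5, 170.8], 20, [309, 169, 5, 6]), ([283.6, 192.9], 16, [278, 191, 13, 4]), ([283.1, 212.1], 501, [254, 201, 60, 17])]
```

View pics/s4.png

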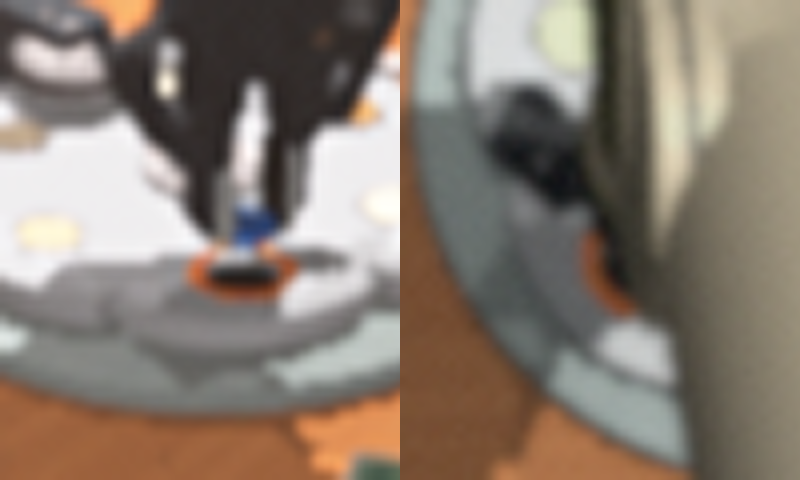

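The left view shows the disc, at (253,222), directly above the orange ring centred at (243,268). The ring matches its predicted pixel, and the right view is blocked by the arm.

```bash

python3 -m inch '[[[0.01,0.01,0.05],[0,0,0]],[[0.01,0.01,0.1],[0,0,0]],[[0.01,0.01,0.14],[0,0,0]],[[0.01,0.01,0.16],[0,0,0]],[[0.01,0.01,0.17],[0,0,0]],[[0.01,0.01,0.18],[0,0,0]],[[0.01,0.01,0.19],[0,0,0]],[[0.01,0.01,0.19],[0,0,0]],[[0.01,0.01,0.19],[0,0,0]],[[0.01,0.01,0.19],[0,0,0]]]'
python3 to.py .503 .0113 .041 64.7
```

```text
clock: 14.4
position: [0.5029, 0.0115, 0.0394]
ee_rot: [0.219, 0.976, 0.0, 0.0]
ft_force: [0.4, -0.0, -0.3]
grip_width: 0.27
grasp_force: 29.5
clk 14.4 p [0.5029 0.0115 0.0394] j [-0.38  0.27  0.3   1.99 -0.1   0.89  1.1 ] F [ 0.4 -0.  -0.3] w 0.27 g 29.451750218868256
shift units [-0.003 -0.002 -0.02 ]
yaw of y now 64.69
turn units [ 0.  0. -0.]
```

```bash

python3 -m inch '[[[0,0,0],[0,0,0]],[[0,0,0],[0,0,0]],[[0,0,0],[0,0,0]],[[0,0,0],[0,0,0]],[[0,0,0],[0,0,0]],[[0,0,0],[0,0,0]],[[0,0,0],[0,0,0]],[[0,0,0],[0,0,0]],[[0,0,0],[0,0,0]],[[0,0,0],[0,0,0]]]' 0.36
python3 -m inch '[[[0,0,-0.1],[0,0,0]],[[0,0,-0.2],[0,0,0]],[[0,0,-0.3],[0,0,0]],[[0,0,-0.5],[0,0,0]],[[0,0,-0.7],[0,0,0]],[[0,0,-0.9],[0,0,0]],[[0,0,-1],[0,0,0]],[[0,0,-1],[0,0,0]],[[0,0,-1],[0,0,0]],[[0,0,-1],[0,0,0]]]'
python3 to.py .5623 -.0474 .12 45.3
python3 - <<'E'
from h import *
n="scene";im=manip.camera(n); u,v=map(int,proj(n,(.503,.0113,.038)))
cv2.imwrite("pics/s5.png",cv2.resize(im[v-30:v+20,u-30:u+30],None,fx=10,fy=10,interpolation=cv2.INTER_CUBIC)[:,:,::-1])
E
```

```text
clock: 15.4
position: [0.5028, 0.0115, 0.0393]
ee_rot: [0.219, 0.976, 0.0, -0.0]
ft_force: [0.7, -0.2, 0.2]
grip_width: 0.356
grasp_force: 0.0
clock: 16.4
position: [0.5023, 0.0115, 0.1185]
ee_rot: [0.219, 0.976, -0.0, -0.001]
ft_force: [0.8, -0.5, -1.0]
grip_width: 0.357
grasp_force: 0.0
clk 16.4 p [0.5023 0.0115 0.1185] j [-0.4   0.16  0.31  1.93 -0.06  1.06  1.06] F [ 0.8 -0.5 -1. ] w 0.357 g 0.0
shift units [-0.993 -0.344 -0.019]
yaw of y now 64.69
turn units [-0.001 -0.001  0.431]
```

View pics/s5.png

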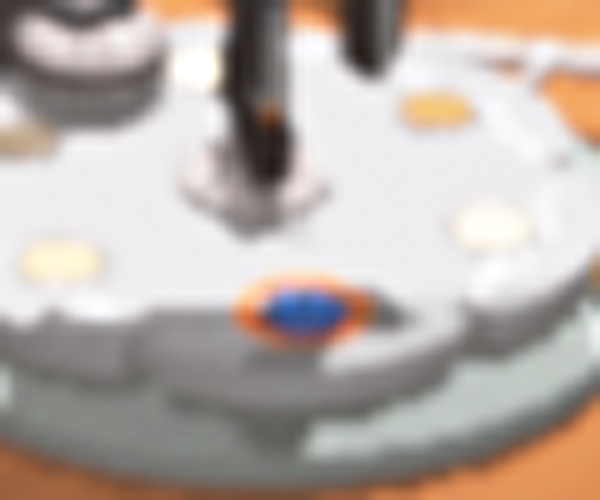

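The blue disc lies flat inside the orange ring, at about (303,312) in the crop.

```bash

python3 -m inch '[[[-0.1,-0.03,0],[0,0,0.05]],[[-0.3,-0.1,0],[0,0,0.15]],[[-0.5,-0.17,0],[0,0,0.25]],[[-0.7,-0.24,0],[0,0,0.35]],[[-0.9,-0.3,0],[0,0,0.43]],[[-0.993,-0.344,0],[0,0,0.43]],[[-0.993,-0.344,0],[0,0,0.43]],[[-0.993,-0.344,0],[0,0,0.43]],[[-0.993,-0.344,0],[0,0,0.43]],[[-0.993,-0.344,0],[0,0,0.43]]]' 0.45
python3 to.py .5623 -.0474 .05 45.3
```

```text
clock: 17.45
position: [0.5625, -0.0467, 0.1193]
ee_rot: [0.379, 0.925, 0.0, -0.0]
ft_force: [-0.7, 0.6, -0.4]
grip_width: 0.451
grasp_force: 0.0
clk 17.45 p [ 0.5625 -0.0467  0.1193] j [-0.33  0.3   0.39  1.78 -0.13  1.09  0.9 ] F [-0.7  0.6 -0.4] w 0.451 g 0.0
shift units [-0.004 -0.008  0.867]
yaw of y now 45.4
turn units [ 0.    -0.     0.002]
```

```bash

python3 -m inch '[[[0,0,0.1],[0,0,0]],[[0,0,0.2],[0,0,0]],[[0,0,0.3],[0,0,0]],[[0,0,0.4],[0,0,0]],[[0,0,0.5],[0,0,0]],[[0,0,0.6],[0,0,0]],[[0,0,0.7],[0,0,0]],[[0,0,0.8],[0,0,0]],[[0,0,0.86],[0,0,0]],[[0,0,0.86],[0,0,0]]]'
python3 -m inch '[[[0,0,0],[0,0,0]],[[0,0,0],[0,0,0]],[[0,0,0],[0,0,0]],[[0,0,0],[0,0,0]],[[0,0,0],[0,0,0]],[[0,0,0],[0,0,0]],[[0,0,0],[0,0,0]],[[0,0,0],[0,0,0]],[[0,0,0],[0,0,0]],[[0,0,0],[0,0,0]]]' 0.05 60
```

```text
clock: 18.45
position: [0.5624, -0.0474, 0.0497]
ee_rot: [0.38, 0.925, -0.0, -0.001]
ft_force: [0.0, -0.2, 0.5]
grip_width: 0.448
grasp_force: 0.0
clock: 19.45
position: [0.5633, -0.0471, 0.051]
ee_rot: [0.38, 0.925, 0.0, 0.0]
ft_force: [1.4, 2.6, 6.0]
grip_width: 0.205
grasp_force: 58.2
```

```bash

python3 -m inch '[[[0,0,0],[0,0,0.05]],[[0,0,0],[0,0,0.13]],[[0,0,0],[0,0,0.23]],[[0,0,0],[0,0,0.34]],[[0,0,0],[0,0,0.46]],[[0,0,0],[0,0,0.58]],[[0,0,0],[0,0,0.7]],[[0,0,0],[0,0,0.8]],[[0,0,0],[0,0,0.88]],[[0,0,0],[0,0,0.9]]]'
python3 to.py .5623 -.0474 .05 -12
```

```text
clock: 20.45
position: [0.5623, -0.0476, 0.0509]
ee_rot: [0.677, 0.736, -0.0, -0.0]
ft_force: [-4.5, 0.8, 10.2]
grip_width: 0.204
grasp_force: 59.3
clk 20.45 p [ 0.5623 -0.0476  0.0509] j [-0.42  0.4   0.51  1.84 -0.24  0.96  0.27] F [-4.5  0.8 10.2] w 0.204 g 59.311280177207664
shift units [0.003 0.    0.012]
yaw of y now 4.71
turn units [-0.001  0.     0.371]
```

```bash

python3 -m inch '[[[0,0,0],[0,0,0.05]],[[0,0,0],[0,0,0.13]],[[0,0,0],[0,0,0.23]],[[0,0,0],[0,0,0.34]],[[0,0,0],[0,0,0.46]],[[0,0,0],[0,0,0.58]],[[0,0,0],[0,0,0.68]],[[0,0,0],[0,0,0.76]],[[0,0,0],[0,0,0.8]],[[0,0,0],[0,0,0.8]]]'
python3 -m inch '[[[0,0,0],[0,0,0.05]],[[0,0,0],[0,0,0.13]],[[0,0,0],[0,0,0.23]],[[0,0,0],[0,0,0.34]],[[0,0,0],[0,0,0.46]],[[0,0,0],[0,0,0.58]],[[0,0,0],[0,0,0.68]],[[0,0,0],[0,0,0.76]],[[0,0,0],[0,0,0.8]],[[0,0,0],[0,0,0.8]]]'
python3 to.py .5623 -.0474 .05 -101.9
```

```text
clock: 21.45
position: [0.5614, -0.0473, 0.0509]
ee_rot: [0.872, 0.49, -0.001, -0.001]
ft_force: [-9.0, 2.3, 16.7]
grip_width: 0.207
grasp_force: 60.4
clock: 22.45
position: [0.5607, -0.0466, 0.0508]
ee_rot: [0.98, 0.198, -0.002, -0.002]
ft_force: [-14.0, 5.6, 21.4]
grip_width: 0.198
grasp_force: 61.5
clk 22.45 p [ 0.5607 -0.0466  0.0508] j [-0.62  0.47  0.77  1.85 -0.39  0.99 -0.86] F [-14.    5.6  21.4] w 0.198 g 61.495369831100106
shift units [0.014 0.018 0.01 ]
yaw of y now -67.2
turn units [-0.004  0.006  0.771]
```

```bash

python3 -m inch '[[[0,0,0],[0,0,0.05]],[[0,0,0],[0,0,0.13]],[[0,0,0],[0,0,0.23]],[[0,0,0],[0,0,0.34]],[[0,0,0],[0,0,0.46]],[[0,0,0],[0,0,0.56]],[[0,0,0],[0,0,0.66]],[[0,0,0],[0,0,0.73]],[[0,0,0],[0,0,0.77]],[[0,0,0],[0,0,0.77]]]'
python3 -m inch '[[[0,0,0],[0,0,0]],[[0,0,0],[0,0,0]],[[0,0,0],[0,0,0]],[[0,0,0],[0,0,0]],[[0,0,0],[0,0,0]],[[0,0,0],[0,0,0]],[[0,0,0],[0,0,0]],[[0,0,0],[0,0,0]],[[0,0,0],[0,0,0]],[[0,0,0],[0,0,0]]]' 0.45
python3 -m inch '[[[0,0,-0.1],[0,0,0]],[[0,0,-0.2],[0,0,0]],[[0,0,-0.3],[0,0,0]],[[0,0,-0.5],[0,0,0]],[[0,0,-0.7],[0,0,0]],[[0,0,-0.9],[0,0,0]],[[0,0,-1],[0,0,0]],[[0,0,-1],[0,0,0]],[[0,0,-1],[0,0,0]],[[0,0,-1],[0,0,0]]]'
python3 to.py .4963 -.2170 .12 -64
python3 - <<'E'
from h import *
n="scene";im=manip.camera(n); u,v=map(int,proj(n,(.5623,-.0474,.038)))
a=im[v-50:v+40,u-65:u+65]
cv2.imwrite("pics/s6.png",cv2.resize(a,None,fx=6,fy=6,interpolation=cv2.INTER_CUBIC)[:,:,::-1])
E
```

```text
clock: 23.45
position: [0.561, -0.0457, 0.0508]
ee_rot: [0.995, -0.103, -0.002, -0.001]
ft_force: [-13.4, 8.5, 22.2]
grip_width: 0.202
grasp_force: 61.4
clock: 24.45
position: [0.5628, -0.0473, 0.0505]
ee_rot: [0.995, -0.103, -0.0, -0.0]
ft_force: [0.5, -0.4, -0.7]
grip_width: 0.452
grasp_force: 0.0
clock: 25.45
position: [0.5624, -0.0472, 0.1298]
ee_rot: [0.995, -0.103, -0.001, 0.0]
ft_force: [0.4, 0.3, -1.0]
grip_width: 0.452
grasp_force: 0.0
clk 25.45 p [ 0.5624 -0.0472  0.1298] j [-0.79  0.42  0.99  1.79 -0.38  1.14 -1.46] F [ 0.4  0.3 -1. ] w 0.452 g 0.0
shift units [-0.374  2.246  0.124]
yaw of y now -101.81
turn units [-0.     0.001 -0.84 ]
```

View pics/s6.png

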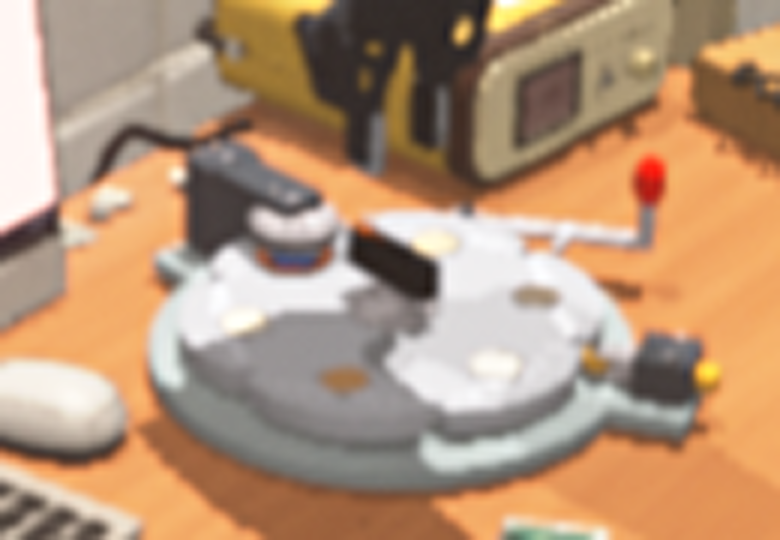

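The well with the blue disc now sits under the detector head, at about (293,258), and the grip's orange end points to it. The lever with the red knob at (650,180) is still open.

```bash

python3 -m inch '[[[-0.05,0.1,0],[0,0,0]],[[-0.1,0.3,0],[0,0,0]],[[-0.15,0.5,0],[0,0,0]],[[-0.2,0.7,0],[0,0,0]],[[-0.2,0.9,0],[0,0,0]],[[-0.2,1,0],[0,0,0]],[[-0.2,1,0],[0,0,0]],[[-0.2,1,0],[0,0,0]],[[-0.2,1,0],[0,0,0]],[[-0.2,1,0],[0,0,0]]]' 0.6 20
python3 -m inch '[[[-0.05,0.1,0],[0,0,-0.05]],[[-0.1,0.3,0],[0,0,-0.2]],[[-0.15,0.5,0],[0,0,-0.3]],[[-0.17,0.7,0],[0,0,-0.4]],[[-0.17,0.9,0],[0,0,-0.5]],[[-0.17,1,0],[0,0,-0.55]],[[-0.17,1,0],[0,0,-0.55]],[[-0.17,1,0],[0,0,-0.55]],[[-0.17,1,0],[0,0,-0.55]],[[-0.17,1,0],[0,0,-0.55]]]'
python3 to.py .4963 -.2170 .055 -77
```

```text
clock: 26.5
position: [0.531, -0.1217, 0.1304]
ee_rot: [0.995, -0.102, -0.0, -0.0]
ft_force: [0.7, 0.1, 0.4]
grip_width: 0.6
grasp_force: 0.0
clock: 27.5
position: [0.5014, -0.1971, 0.1304]
ee_rot: [0.994, 0.113, -0.0, -0.0]
ft_force: [0.4, 0.6, 0.5]
grip_width: 0.6
grasp_force: 0.0
clk 27.5 p [ 0.5014 -0.1971  0.1304] j [-0.52  0.32  0.95  1.85 -0.29  1.11 -0.8 ] F [0.4 0.6 0.5] w 0.6 g 0.0
shift units [-0.117  0.228  0.942]
yaw of y now -77.03
turn units [-0.     0.    -0.001]
```

```bash

python3 -m inch '[[[-0.05,0.1,0],[0,0,0]],[[-0.117,0.228,0],[0,0,0]],[[-0.117,0.228,0.1],[0,0,0]],[[-0.117,0.228,0.25],[0,0,0]],[[-0.117,0.228,0.4],[0,0,0]],[[-0.117,0.228,0.6],[0,0,0]],[[-0.117,0.228,0.8],[0,0,0]],[[-0.117,0.228,0.94],[0,0,0]],[[-0.117,0.228,0.94],[0,0,0]],[[-0.117,0.228,0.94],[0,0,0]]]'
python3 -m inch '[[[0,0,0],[0,0,0]],[[0,0,0],[0,0,0]],[[0,0,0],[0,0,0]],[[0,0,0],[0,0,0]],[[0,0,0],[0,0,0]],[[0,0,0],[0,0,0]],[[0,0,0],[0,0,0]],[[0,0,0],[0,0,0]],[[0,0,0],[0,0,0]],[[0,0,0],[0,0,0]]]' 0.1 20
python3 to.py .4837 -.170 .055 -90
```

```text
clock: 28.5
position: [0.496, -0.218, 0.0552]
ee_rot: [0.994, 0.113, -0.0, 0.0]
ft_force: [0.0, -0.6, -0.5]
grip_width: 0.598
grasp_force: 0.0
clock: 29.5
position: [0.4963, -0.2166, 0.0559]
ee_rot: [0.994, 0.113, 0.0, -0.001]
ft_force: [-2.7, 5.3, 8.5]
grip_width: 0.218
grasp_force: 19.3
clk 29.5 p [ 0.4963 -0.2166  0.0559] j [-0.4   0.44  0.88  1.91 -0.41  0.98 -0.68] F [-2.7  5.3  8.5] w 0.218 g 19.28455548011698
shift units [-0.022 -0.602  0.013]
yaw of y now -77.01
turn units [-0.003 -0.     0.289]
```

```bash

python3 -m inch '[[[-0.02,-0.07,0],[0,0,0.03]],[[-0.04,-0.15,0],[0,0,0.07]],[[-0.05,-0.22,0],[0,0,0.1]],[[-0.06,-0.29,0],[0,0,0.14]],[[-0.055,-0.37,0],[0,0,0.18]],[[-0.05,-0.45,0],[0,0,0.21]],[[-0.04,-0.52,0],[0,0,0.25]],[[-0.02,-0.58,0],[0,0,0.29]],[[-0.02,-0.6,0],[0,0,0.29]],[[-0.02,-0.6,0],[0,0,0.29]]]'
python3 to.py .4837 -.170 .055 -90
```

```text
clock: 30.5
position: [0.4849, -0.1715, 0.056]
ee_rot: [1.0, -0.0, 0.001, 0.0]
ft_force: [4.8, -1.2, 1.0]
grip_width: 0.223
grasp_force: 21.1
clk 30.5 p [ 0.4849 -0.1715  0.056 ] j [-0.56  0.4   0.96  1.98 -0.4   0.96 -0.98] F [ 4.8 -1.2  1. ] w 0.223 g 21.09151131589897
shift units [-0.016 -0.018  0.013]
yaw of y now -90.05
turn units [ 0.    -0.003 -0.001]
```

```bash

python3 -m inch '[[[0,-0.02,0],[0,0,0]],[[0,-0.04,0],[0,0,0]],[[0,-0.06,0],[0,0,0]],[[0,-0.06,0],[0,0,0]],[[0,-0.06,0],[0,0,0]],[[0,-0.06,0],[0,0,0]],[[0,-0.06,0],[0,0,0]],[[0,-0.06,0],[0,0,0]],[[0,-0.06,0],[0,0,0]],[[0,-0.06,0],[0,0,0]]]' 0.1 50
python3 to.py .4837 -.170 .055 -90
```

```text
clock: 31.5
position: [0.485, -0.1694, 0.0562]
ee_rot: [1.0, -0.002, 0.002, 0.002]
ft_force: [7.2, -11.3, -3.3]
grip_width: 0.21
grasp_force: 49.0
clk 31.5 p [ 0.485  -0.1694  0.0562] j [-0.57  0.4   0.96  1.98 -0.39  0.96 -0.99] F [  7.2 -11.3  -3.3] w 0.21 g 48.987471302971244
shift units [-0.016  0.007  0.015]
yaw of y now -90.21
turn units [ 0.005 -0.005 -0.005]
```

```bash

python3 -m inch '[[[0,-0.02,0],[0,0,0]],[[0,-0.04,0],[0,0,0]],[[0,-0.05,0],[0,0,0]],[[0,-0.05,0],[0,0,0]],[[0,-0.05,0],[0,0,0]],[[0,-0.05,0],[0,0,0]],[[0,-0.05,0],[0,0,0]],[[0,-0.05,0],[0,0,0]],[[0,-0.05,0],[0,0,0]],[[0,-0.05,0],[0,0,0]]]'
python3 to.py .4837 -.170 .055 -90
```

```text
clock: 32.5
position: [0.485, -0.1691, 0.0564]
ee_rot: [1.0, -0.003, 0.003, 0.005]
ft_force: [11.1, -26.2, -11.3]
grip_width: 0.206
grasp_force: 49.1
clk 32.5 p [ 0.485  -0.1691  0.0564] j [-0.58  0.39  0.97  1.99 -0.39  0.95 -1.  ] F [ 11.1 -26.2 -11.3] w 0.206 g 49.10967999254353
shift units [-0.016  0.011  0.017]
yaw of y now -90.36
turn units [ 0.012 -0.007 -0.008]
```

```bash

python3 -m inch '[[[0,0.05,0],[0,0,0]],[[0,0.07,0],[0,0,0]],[[0,0.07,0],[0,0,0]],[[0,0.07,0],[0,0,0]],[[0,0.07,0],[0,0,0]],[[0,0.07,0],[0,0,0]],[[0,0.07,0],[0,0,0]],[[0,0.07,0],[0,0,0]],[[0,0.07,0],[0,0,0]],[[0,0.07,0],[0,0,0]]]' 0.6
python3 -m inch '[[[0,0,-0.1],[0,0,0]],[[0,0,-0.2],[0,0,0]],[[0,0,-0.3],[0,0,0]],[[0,0,-0.5],[0,0,0]],[[0,0,-0.7],[0,0,0]],[[0,0,-0.9],[0,0,0]],[[0,0,-1],[0,0,0]],[[0,0,-1],[0,0,0]],[[0,0,-1],[0,0,0]],[[0,0,-1],[0,0,0]]]'
python3 -m inch '[[[0,0.1,-0.1],[0,0,0]],[[0,0.2,-0.2],[0,0,0]],[[0,0.4,-0.3],[0,0,0]],[[0,0.6,-0.5],[0,0,0]],[[0,0.8,-0.7],[0,0,0]],[[0,1,-0.9],[0,0,0]],[[0,1,-1],[0,0,0]],[[0,1,-1],[0,0,0]],[[0,1,-1],[0,0,0]],[[0,1,-1],[0,0,0]]]'
python3 - <<'E'
from h import *
n="scene";im=manip.camera(n); u,v=map(int,proj(n,(.5623,-.0774,.038)))
print("knob scene",blobs(im,(0,180,110),(4,255,255),(u-65,v-60,u+65,v+40)),"home expected",proj(n,(.4837,-.1709,.07)))
t=manip.camera("top");R=blobs(t,(0,200,110),(4,255,255),(350,180,410,230))
for l in R:
    p=plane("top",l[0],.07);d=p[:2]-(.5907,-.1709);print("top",l,p.round(4),np.hypot(*d),np.degrees(np.arctan2(d[1],d[0])))
a=[cv2.resize(im[v-50:v+40,u-65:u+65],(540,374),interpolation=cv2.INTER_CUBIC),cv2.resize(t[135:225,280:342],(258,374),interpolation=cv2.INTER_CUBIC)]
cv2.imwrite("pics/s7.png",np.hstack(a)[:,:,::-1])
E
```

```text
clock: 33.5
position: [0.4837, -0.1682, 0.0553]
ee_rot: [1.0, -0.001, -0.0, -0.0]
ft_force: [0.4, 0.3, 0.1]
grip_width: 0.597
grasp_force: 0.0
clock: 34.5
position: [0.4834, -0.168, 0.1347]
ee_rot: [1.0, -0.001, -0.0, -0.0]
ft_force: [-0.3, -0.8, 0.0]
grip_width: 0.6
grasp_force: 0.0
clock: 35.5
position: [0.4835, -0.2472, 0.2145]
ee_rot: [1.0, -0.0, -0.0, -0.0]
ft_force: [0.3, 0.1, -0.5]
grip_width: 0.6
grasp_force: 0.0
knob scene [([317.4, 163.1], 25, [316, 160, 4, 7])] home expected [318.31590812 163.36296012]
top ([375.1, 216.7], 24, [373, 214, 5, 6]) [ 0.4871 -0.1739  0.07  ] 0.10363595594142269 -178.3327948302281
```

View pics/s7.png

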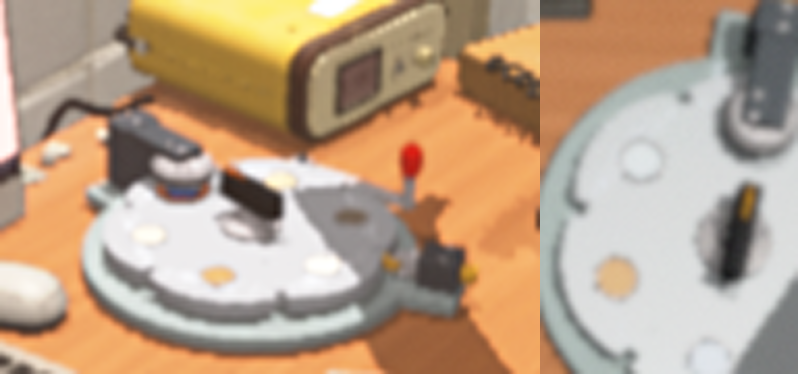

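The wheel sits in its detent with the disc under the head, and the lever is in, with the knob at about (411,160). I'll compare the knob's travel against the starting pictures with a softer red weighting.

```bash
python3 - <<'E'
from h import *
def cen(im,c,r=9):
    u,v=map(int,c); a=im[v-r:v+r+1,u-r:u+r+1].astype(float); w=np.clip(a[...,0]-2.2*a[...,1]-20,0,None)
    y,x=np.mgrid[v-r:v+r+1,u-r:u+r+1]; return ((w*x).sum()/w.sum(),(w*y).sum()/w.sum())
H=np.array([.5907,-.1709])
def tri(a,b):
    (c1,d1),(c2,d2)=ray("top",a),ray("scene",b); A=np.c_[d1,-d2]; s=np.linalg.lstsq(A,c2-c1,rcond=None)[0]; p,q=c1+d1*s[0],c2+d2*s[1]; return (p+q)/2,np.linalg.norm(p-q)
t0=cv2.imread("pics/top0.png")[:,:,::-1];s0=cv2.imread("pics/scene0.png")[:,:,::-1]
for t,s,ct,cs in((t0,s0,(390,213),(322,158)),(manip.camera("top"),manip.camera("scene"),(375,217),(317,163))):
    a,b=cen(t,ct),cen(s,cs)
    for p,e in (tri(a,b),(plane("top",a,.07),0),(plane("scene",b,.07),0)): d=p[:2]-H;print(np.round(p,4),round(e,4),"ang",np.degrees(np.arctan2(d[1],d[0])).round(2))
E
```

```text
[ 0.4958 -0.2173  0.0717] 0.0001 ang -153.92
[ 0.4961 -0.2179  0.07  ] 0 ang -153.6
[ 0.4975 -0.2204  0.07  ] 0 ang -152.03
[ 0.4872 -0.1725  0.0705] 0.0005 ang -179.12
[ 0.487  -0.1727  0.07  ] 0 ang -178.98
[ 0.4879 -0.1733  0.07  ] 0 ang -178.69
```

Travel comes out at 25 to 26 degrees, which fits fully home. There's time to spare, so I'll confirm with one push from behind with shut fingers.

```bash

python3 -m inch '[[[0,0,0.1],[0,0,0]],[[0,0,0.3],[0,0,0]],[[0,0,0.5],[0,0,0]],[[0,0,0.7],[0,0,0]],[[0,0,0.9],[0,0,0]],[[0,0,1],[0,0,0]],[[0,0,1],[0,0,0]],[[0,0,1],[0,0,0]],[[0,0,1],[0,0,0]],[[0,0,1],[0,0,0]]]' 0
python3 -m inch '[[[0,0,0.1],[0,0,0]],[[0,0,0.3],[0,0,0]],[[0,0,0.5],[0,0,0]],[[0,0,0.7],[0,0,0]],[[0,0,0.85],[0,0,0]],[[0,0,0.9],[0,0,0]],[[0,-0.1,0.9],[0,0,0]],[[0,-0.2,0.9],[0,0,0]],[[0,-0.3,0.9],[0,0,0]],[[0,-0.3,0.9],[0,0,0]]]'
python3 -m inch '[[[0,-0.05,0],[0,0,0]],[[0,-0.1,0],[0,0,0]],[[0,-0.15,0],[0,0,0]],[[0,-0.2,0],[0,0,0]],[[0,-0.25,0],[0,0,0]],[[0,-0.3,0],[0,0,0]],[[0,-0.3,0],[0,0,0]],[[0,-0.3,0],[0,0,0]],[[0,-0.3,0],[0,0,0]],[[0,-0.3,0],[0,0,0]]]'
```

```text
clock: 36.7
position: [0.484, -0.2483, 0.1358]
ee_rot: [1.0, -0.001, 0.001, 0.0]
ft_force: [-0.5, -0.1, -0.4]
grip_width: 0.005
grasp_force: 0.0
clock: 37.7
position: [0.4843, -0.2224, 0.0636]
ee_rot: [1.0, 0.0, 0.0, -0.0]
ft_force: [0.8, -0.3, -0.3]
grip_width: 0.001
grasp_force: 0.0
clock: 38.7
position: [0.4836, -0.2004, 0.0633]
ee_rot: [1.0, -0.001, 0.0, 0.0]
ft_force: [0.0, 0.2, -0.4]
grip_width: 0.001
grasp_force: 0.0
```

```bash

python3 -m inch '[[[0,-0.03,0],[0,0,0]],[[0,-0.06,0],[0,0,0]],[[0,-0.09,0],[0,0,0]],[[0,-0.1,0],[0,0,0]],[[0,-0.1,0],[0,0,0]],[[0,-0.1,0],[0,0,0]],[[0,-0.1,0],[0,0,0]],[[0,-0.1,0],[0,0,0]],[[0,-0.1,0],[0,0,0]],[[0,-0.1,0],[0,0,0]]]'
python3 -m inch '[[[0,-0.02,0],[0,0,0]],[[0,-0.04,0],[0,0,0]],[[0,-0.05,0],[0,0,0]],[[0,-0.05,0],[0,0,0]],[[0,-0.05,0],[0,0,0]],[[0,-0.05,0],[0,0,0]],[[0,-0.05,0],[0,0,0]],[[0,-0.05,0],[0,0,0]],[[0,-0.05,0],[0,0,0]],[[0,-0.05,0],[0,0,0]]]'
```

```text
clock: 39.7
position: [0.4837, -0.1927, 0.0634]
ee_rot: [1.0, -0.001, 0.0, 0.0]
ft_force: [0.8, -5.6, -2.0]
grip_width: 0.001
grasp_force: 2.6
clock: 40.7
position: [0.4836, -0.192, 0.0636]
ee_rot: [1.0, -0.002, 0.001, 0.003]
ft_force: [2.4, -17.5, -6.0]
grip_width: -0.003
grasp_force: 8.6
```

Firm stop: the tool moved 0.7 mm under 17 N, so the lever is home. Now back off, raise and hand in.

```bash

python3 -m inch '[[[0,0.1,0],[0,0,0]],[[0,0.25,0],[0,0,0]],[[0,0.4,0],[0,0,0]],[[0,0.5,0],[0,0,0]],[[0,0.5,-0.2],[0,0,0]],[[0,0.5,-0.4],[0,0,0]],[[0,0.5,-0.7],[0,0,0]],[[0,0.5,-1],[0,0,0]],[[0,0.5,-1],[0,0,0]],[[0,0.5,-1],[0,0,0]]]'
python3 -c "
from workcell import manip
print(manip.hand_in())"
```

```text
clock: 41.7
position: [0.4843, -0.2274, 0.1444]
ee_rot: [1.0, -0.0, 0.001, -0.0]
ft_force: [0.8, 0.4, 0.0]
grip_width: 0.001
grasp_force: 0.0
the job is handed in; nothing more can be done
None
```

The job is handed in at about 42 s: the blue disc lies in the orange-ringed well, that well sits in its detent under the detector, and the lock lever is pushed in to a firm stop; the hand-in gave no verdict.

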